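Shut the lamp guard and reset the scanner interlock

TASK

Push the yellow guard hood on the scanner's lamp unit fully shut against its black stop. Then press the two green reset keys on the grey control box down together, one fingertip on each, hold both fully down for three seconds without a break, let them spring back up and move clear. Do not press the red stop key, do not lift or shove the control box, and leave the loose things lying about where they are.

Things in the scene. Friction and masses are not known exactly. Their poses are not given: they have to be found in the camera images.
- lamp_unit: Fixed aluminium box with a violet window in its top, 110 (its x) x 230 (its y) x 50 mm high; origin at the centre of its underside, on the table. Its yaw differs from run to run (up to 0.4 rad). The black stop, 18 mm thick and 24 mm high, stands on top at its +y end. The top beside the hood (on its -y side) is flat and free.
- guard (a joint): How far the yellow hood on top of the lamp unit stands open, in m: 0 = fully shut against the black stop, 0.07 = fully open; it starts between 0.03 and 0.065. It slides with light friction (1.5 N plus a little drag), shuts along the lamp unit's +y axis and stays where it is left. The hood is a block 96 mm (unit's x) x 90 mm (unit's y) x 30 mm high, too wide to grip; its underside is 1.5 mm above the unit's top, its top 81.5 mm above the table.
- guard_push (a point): Centre of the hood's upright rear face (the face that looks to the lamp unit's -y, away from the stop), 66 mm above the table; moves with the hood. Push here along the unit's +y.
- control_box: Loose grey metal control box, 120 (its x) x 180 (its y) x 40 mm high, about 1 kg, standing on the table; origin at the centre of its underside. Two green keys sit in a row along its y on a white panel, on its -x half; a red key sits on its +x half. It stands on the other side of the robot's x axis from the lamp unit; which one is left differs from run to run.
- key_a (a joint): Travel of the green key on the control box's +y side, in m: 0 = up, 0.008 = fully down; spring key, straight down, about 4 N when fully down, springs back up.
- key_b (a joint): Travel of the green key on the control box's -y side, same as key_a.
- key_a_top (a point): Centre of the top face of key_a, a round green cap 26 mm in diameter in a round black housing; 64 mm above the table when up; moves with the key. The two green keys are 60 mm apart, centre to centre, at one height.
- key_b_top (a point): Centre of the top face of key_b, the same kind of cap.
- stop_key (a joint): Travel of the red stop key, in m: 0 = up, 0.008 = fully down. It must not be pressed.
- stop_key_top (a point): Centre of the top face of the red stop key, same size and height as the green ones, 60 mm from the line through them towards the control box's +x.
- marker_block: Loose white block with black dots, 30 x 30 x 45 mm high, between the two units; origin at the centre of its underside. Leave it alone.
- lens: Loose black camera lens standing upright, 58 mm in diameter, 44 mm high; origin at the centre of its underside. Leave it alone.
- pliers: Loose pliers with red grips lying flat along their x, about 165 mm long, 62 mm wide, 14 mm high; origin on the table under their middle. Leave them alone.
Not all that is in view belongs to the job. Leave any blue look-alike of the control_box alone.

How it is judged:
On the way, in this order (a step that is already met when the one before it is completed fails the run):
1. the guard hood is fully shut (value of joint guard below 0.003 m), for 0.2 s.
2. both green keys are held down together without a break (2.6 s at least) (value of joint each of key_a, key_b above 0.006 m and value of joint guard below 0.004 m), for 2.6 s.
3. both green keys are let up again (value of joint each of key_a, key_b below 0.0015 m), for 0.2 s.
At the end, for the whole second after the job is handed in: the hood is shut to within 4 mm, all three keys are up (within 1.5 mm), the control box stands flat and at rest within 25 mm of where it was, and the marker block, lens and pliers are within 20 mm of where they were (all of step 3 and value of joint guard below 0.004 m and value of joint stop_key below 0.0015 m and distance of control_box from where it was at the start of the episode below 0.025 m and angle between control_box's own z axis and vertical below 0.05 rad and linear speed of control_box below 0.01 m/s and distance of each of marker_block, lens, pliers from where it was at the start of the episode below 0.02 m); the robot touches nothing.
It fails at once if the red stop key is pressed (over 3 mm) (value of joint stop_key above 0.003 m).
It fails at once if a green key is pressed (over 4 mm) while the guard is open (over 5 mm) (value of joint guard above 0.005 m and value of joint any of key_a, key_b above 0.004 m).
It fails at once if one green key is pressed down (over 6 mm) while the other is still up (under 1 mm) ((value of joint key_a above 0.006 m and value of joint key_b below 0.001 m) or (value of joint key_b above 0.006 m and value of joint key_a below 0.001 m)).
It fails at once if the control box is lifted, tipped or shoved (over 25 mm or 0.15 rad) (distance of control_box from where it was at the start of the episode above 0.025 m or angle between control_box's own z axis and vertical above 0.15 rad).
It fails at once if a bystander is lifted or moved (over 20 mm) (distance of any of marker_block, lens, pliers from where it was at the start of the episode above 0.02 m).
It also fails if it takes over 46 s, if anything falls off the work surface, if the arm or the gripper's body presses on something with over 40 N, if the wrist force passes 120 N, or if a joint passes its speed limit or range.

ROBOT

A 6-joint arm with a two-finger parallel gripper is mounted at the origin on the work surface. World frame = base frame: x ahead of the robot, y to its left, z up, the work surface at z = 0. Lengths are in m, angles in rad, forces in N, time in s.
With the tool pointing down it reaches from about 0.25 to 0.725 m from the base axis. Payload 4 kg.
Tool frame: the origin (TCP) lies on the centre line of the jaws, within the pads' length; the fingertips stand 8 mm ahead of it and the grasp point (between the pads) lies 11 mm behind it; z points along the fingers, y is the line along which they close (so a half turn about z gives the same grasp; the last joint's range is limited). The gripper opens to 85 mm and grips with 20 to 120 N. Pads are 22 mm wide; open, the fingers measure 114 mm over their backs; the gripper's body (76 mm by 85 mm) begins 54 mm behind the grasp point. The pads swing forward as they close: fully open they stand 13 mm farther back than shut.
Start: joints at [1.296, 0.241, 0.005, 1.335, 0, 1.571], TCP at [0.136, 0.481, 0.239] pointing down, gripper open.
Joint ranges: [-2.72, 2.72], [-1.05, 1.87], [-1.09, 1.28], [-1.99, 2.15], [-1.42, 1.44], [-3.14, 3.14]. Speed limits (rad/s): [2.79, 2.79, 3.14, 3.14, 3.14, 3.14].

INTERFACE

Orientations are given as a rotation vector (axis times angle).
In Python, from cell import manip gives the robot as it stands.
- The arm moves only by the tool carry_out, never from a script. Its argument "plan" is a list that holds one entry, the list of rows, each a list of 7 numbers: the turn, a rotation vector about the tool's x, y, z in degrees, then the shift along the tool's x, y, z in cm, then the finger opening in cm, from 0 to 8.54. A call has 1 to 10 rows; each row is the pose to reach, as a shift and turn from the pose commanded when the call began, along the tool's axes at that moment; what a row does not reach only later rows make up. A row lasts 1/10 s, in which the tool goes at most 50 mm and 8.59 degrees, less where a joint would pass 70% of its speed; a pose out of reach is approached as far as the arm can. A call with a gripper value outside its range is refused whole. The fingers move at their own pace and stop on an object; "force" is the grip in N (left out, the last holds). Time passes only in rows, so rows that repeat a pose let the fingers close. It gives the time, the measured TCP pose, the force, the opening and the grip force at its end, in the units of the state.
- manip.sense(): the state, without advancing time (a new reading comes with each control period).
- manip.snapshot(name): name is "scene" or "top" or "wrist"; returns the picture (384x512x3 uint8, red, green, blue); there is no depth.
- manip.camera_info(name): a dict with "fovy" (degrees; the focal length in pixels is half the picture's height over the tangent of half this angle, whatever the lens; pixels are square), "cx", "cy" (the principal point, pixels), "camera_from_world" (4x4, takes a point from world to camera coordinates); the wrist camera has in their place "hand_eye" (4x4, takes a point from camera to tool coordinates, whose origin is the TCP and whose axes are the flange's). Camera axes: x right, y up, looking along -z (the intrinsics and any distortion apply to the point x, -y, -z); pixel columns grow to the right and rows downward; lengths in m; the calibration is good to about 2 mm. The wrist camera is an equidistant fisheye: a pixel r from the principal point sees the ray r / f radians off the axis. A picture is of the moment at which its call begins: read the wrist's pose just before it. camera_info takes no time and is no camera call.
- manip.hand_in(): hands the job in; it is judged then, once.
Trained networks look in the newest picture that a camera, given by its name, has taken for a name from the list of things; names that differ only in an ending like _2 or _b are one class to them, and where a whole thing is asked for, a point or a joint stands for the part that bears it (a point fixed in the world has none). Each returns a list of dicts, best first, with "score" (0 to 1); they miss things now and then, are a little off and sometimes report something else, mostly with a low value. They report only what shows in the picture. A call takes as long as a camera call. They do not tell look-alikes from the thing itself.
- manip.regions_of(thing, camera): "mask" (384x512 bool, what is visible of it) and "location" ([column, row] in pixels, amid what is visible of it).
The state is a dict: "time_s": time; "joint_pos": joint angles; "joint_vel": joint speeds; "tau": joint torques, N m; "position": TCP position; "eef_rot": TCP orientation; "ft_force": force on the tool from outside, world axes, zero at the start; "ft_torque": the same for the moment, N m; "finger_gap": finger opening in m; "grasp_force": force on a finger pad.
Only numpy, scipy, OpenCV 4.12 (cv2) and the standard library are available. Lean on these libraries where they do the work, as an engineer would, in place of code of your own. Each camera call takes 0.05 s, during which the arm holds its last target. There are 200 camera calls.

## Working session

There is one attempt and no reset: what is moved stays moved. The work goes in short steps, Python scripts to look and compute and a tool call to move; the robot and the scene stay as the last step left them, time stands still between calls to the robot, and variables do not carry over. Pictures are saved under pics/ and viewed, at most 10 in all, crops included, and the job is handed in when it is done.

Besides the shell and the picture viewer there is one more tool, called as name(argument=value, ...), one argument or row to a line, values as JSON. carry_out: Moves the arm, as the interface text tells. Its arguments: {"type":"object","properties":{"plan":{"type":"array"},"force":{"type":"number"}},"required":["plan"]}

```bash
mkdir -p pics
cat > h.py <<'E'
import numpy as np, cv2
from cell import manip
from scipy.spatial.transform import Rotation as R
def ray_fixed(cam,px):
    c=manip.camera_info(cam); f=192/np.tan(np.radians(c['fovy'])/2)
    T=np.linalg.inv(np.array(c['camera_from_world']))
    d=np.array([(px[0]-c['cx'])/f,-(px[1]-c['cy'])/f,-1])
    return T[:3,3],T[:3,:3]@d
def ray_wrist(px,s):
    c=manip.camera_info('wrist'); f=192/np.tan(np.radians(c['fovy'])/2)
    u=np.array([px[0]-c['cx'],px[1]-c['cy']]); r=np.hypot(*u); t=r/f
    d=np.array([np.sin(t)*u[0]/r,-np.sin(t)*u[1]/r,-np.cos(t)])
    H=np.array(c['hand_eye']); Rt=R.from_rotvec(s['eef_rot']).as_matrix()
    return Rt@H[:3,3]+np.array(s['position']),Rt@(H[:3,:3]@d)
def at_z(o_d,z):
    o,d=o_d; return o+d*(z-o[2])/d[2]
E
python3 - <<'E'
from h import *
for c in ['scene','top']:
    im=manip.snapshot(c); cv2.imwrite(f'pics/{c}0.png',im[:,:,::-1])
    i=manip.camera_info(c); print(c,{k:i[k] for k in i if k!='camera_from_world'}, np.linalg.inv(np.array(i['camera_from_world']))[:3].round(3).tolist())
Z=dict(key_a_top=.064,stop_key_top=.064,control_box=.04,lamp_unit=.05,guard=.0815,guard_push=.066,marker_block=.045,lens=.044,pliers=.01)
for n,z in Z.items():
    for r in manip.regions_of(n,'top')[:4]:
        print(n,round(r['score'],2),np.round(r['location']),int(r['mask'].sum()),at_z(ray_fixed('top',r['location']),z).round(3))
s=manip.sense(); print(s['position'],s['eef_rot'],s['time_s'])
print(manip.camera_info('wrist'))
E
```

```text
scene {'fovy': 50.1913383339233, 'cx': 253.66175252959704, 'cy': 195.01104413025936} [[0.076, -0.837, 0.541, 1.169], [0.997, 0.073, -0.027, -0.027], [-0.017, 0.542, 0.84, 1.09]]
top {'fovy': 51.288908190608055, 'cx': 254.4091518570454, 'cy': 197.05254335894796} [[-0.021, 0.985, -0.173, 0.248], [-1.0, -0.019, 0.015, -0.003], [0.011, 0.174, 0.985, 1.402]]
key_a_top 0.63 [355. 112.] 29 [ 0.783 -0.386  0.064]
key_a_top 0.57 [321. 244.] 50 [ 0.323 -0.24   0.064]
key_a_top 0.5 [168. 261.] 48 [0.274 0.266 0.064]
key_a_top 0.36 [309. 201.] 14 [ 0.468 -0.208  0.064]
stop_key_top 0.56 [403. 269.] 42 [ 0.234 -0.508  0.064]
stop_key_top 0.52 [187. 262.] 39 [0.271 0.203 0.064]
stop_key_top 0.45 [307. 178.] 31 [ 0.547 -0.206  0.064]
stop_key_top 0.42 [357. 132.] 37 [ 0.708 -0.388  0.064]
control_box 0.94 [311. 189.] 1807 [ 0.514 -0.22   0.04 ]
control_box 0.78 [315. 257.] 1955 [ 0.278 -0.223  0.04 ]
control_box 0.71 [388. 265.] 2062 [ 0.246 -0.469  0.04 ]
control_box 0.68 [180. 268.] 1951 [0.251 0.23  0.04 ]
lamp_unit 0.97 [191. 202.] 2316 [0.473 0.194 0.05 ]
guard 0.94 [184. 201.] 793 [0.472 0.213 0.081]
guard_push 0.63 [183. 200.] 782 [0.48  0.22  0.066]
lens 0.5 [387. 205.] 248 [ 0.452 -0.48   0.044]
pliers 0.65 [107. 224.] 372 [0.41 0.49 0.01]
[0.13566689 0.48123744 0.23930811] [4.30257608e-01 3.11195403e+00 1.19213635e-05] 0.55
{'fovy': 65.70646984690485, 'cx': 254.56271855359992, 'cy': 196.95697354196966, 'hand_eye': array([[ 6.24296258e-04,  9.61233232e-01,  2.75735895e-01,
         7.00225171e-02],
       [ 9.99999638e-01, -4.40526616e-04, -7.28404291e-04,
         4.41144161e-05],
       [-5.78697411e-04,  2.75736250e-01, -9.61233159e-01,
        -1.35249178e-01],
       [ 0.00000000e+00,  0.00000000e+00,  0.00000000e+00,
         1.00000000e+00]])}
```

View pics/top0.png

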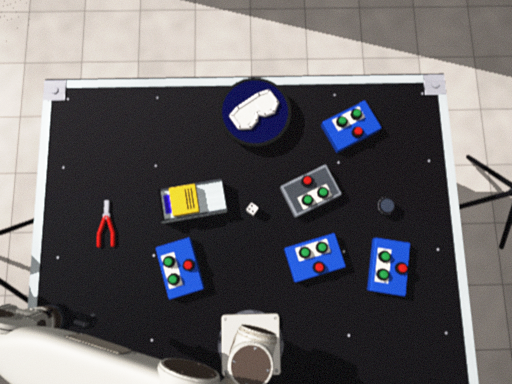

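View pics/scene0.png

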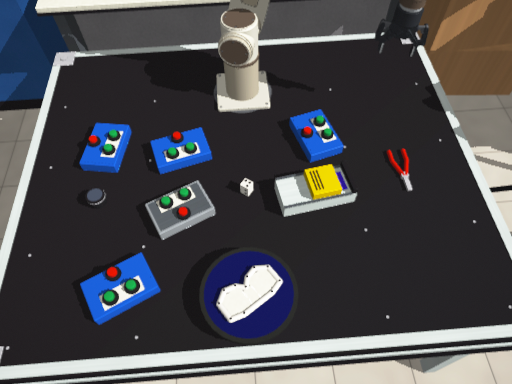

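The top view shows the lamp unit at about (192,202), with its hood to the left (world +y). The grey control box is at (311,189), with green keys at (308,200) and (323,191) and red at (307,180); the blue boxes are look-alikes. I'm moving to a viewpoint between the lamp unit and the control box.

carry_out(
  plan=[
    [[0,0,-18,-41.5,-32,-2,0],[0,0,-18,-41.5,-32,-2,0],[0,0,-18,-41.5,-32,-2,0],[0,0,-18,-41.5,-32,-2,0],[0,0,-18,-41.5,-32,-2,0],[0,0,-18,-41.5,-32,-2,0],[0,0,-18,-41.5,-32,-2,0],[0,0,-18,-41.5,-32,-2,0],[0,0,-18,-41.5,-32,-2,0],[0,0,-18,-41.5,-32,-2,0]],
  ],
)

```text
time_s: 1.55
position: [0.4301, 0.0845, 0.2586]
eef_rot: [-0.061, 3.14, 0.001]
ft_force: [0.8, 1.0, -0.7]
finger_gap: 0.0
grasp_force: 0.0
```

carry_out(
  plan=[
    [[0,0,0,0,0,0,0],[0,0,0,0,0,0,0],[0,0,0,0,0,0,0],[0,0,0,0,0,0,0]],
  ],
)

```text
time_s: 1.95
position: [0.4283, 0.0877, 0.2581]
eef_rot: [0.066, -3.141, -0.0]
ft_force: [0.1, 0.0, -0.3]
finger_gap: -0.0
grasp_force: 0.0
```

Run:
```python
from h import *
s=manip.sense(); im=manip.snapshot('wrist'); cv2.imwrite('pics/w1.png',im[:,:,::-1])
print(s['time_s'],s['position'],s['eef_rot'],s['ft_force'])
def rect(mask,z):
    cs,_=cv2.findContours(mask.astype(np.uint8),cv2.RETR_EXTERNAL,cv2.CHAIN_APPROX_NONE)
    c=max(cs,key=cv2.contourArea)[:,0]
    P=np.array([at_z(ray_wrist(p,s),z)[:2] for p in c])
    return cv2.minAreaRect((P*1000).astype(np.float32))
for n,z in dict(key_a_top=.064,stop_key_top=.064,marker_block=.045).items():
    for r in manip.regions_of(n,'wrist')[:4]:
        print(n,round(r['score'],2),np.round(r['location'],1),int(r['mask'].sum()),at_z(ray_wrist(r['location'],s),z).round(3))
for n,z in dict(lamp_unit=.05,guard=.0815,control_box=.04).items():
    for r in manip.regions_of(n,'wrist')[:2]:
        print(n,round(r['score'],2),np.round(r['location'],1),int(r['mask'].sum()),at_z(ray_wrist(r['location'],s),z).round(3),rect(r['mask'],z))
```

```text
1.95 [0.42830511 0.08772473 0.25807593] [ 6.60035844e-02 -3.14054016e+00 -3.30146207e-04] [ 0.09281913  0.04294879 -0.30927523]
key_a_top 0.7 [ 47.4 201.4] 261 [ 0.471 -0.198  0.064]
key_a_top 0.56 [ 16.3 337.1] 93 [ 0.774 -0.388  0.064]
key_a_top 0.53 [406.5  62.7] 310 [0.279 0.263 0.064]
key_a_top 0.28 [ 25.7 216.6] 192 [ 0.498 -0.25   0.064]
stop_key_top 0.66 [  6.5 313.7] 90 [ 0.711 -0.387  0.064]
stop_key_top 0.65 [28.9 42.4] 251 [ 0.248 -0.226  0.064]
stop_key_top 0.57 [356.2  43.4] 395 [0.267 0.197 0.064]
stop_key_top 0.54 [ 55.3 245.9] 203 [ 0.539 -0.198  0.064]
marker_block 0.71 [174.8 182.7] 760 [ 0.444 -0.01   0.045]
lamp_unit 0.86 [340.  212.8] 15253 [0.473 0.197 0.05 ] ((482.5799865722656, 204.06622314453125), (135.0055694580078, 245.21990966796875), 8.887809753417969)
lamp_unit 0.68 [ 49.4 202.9] 246 [ 0.478 -0.207  0.05 ] ((478.91168212890625, -210.55690002441406), (25.01788330078125, 35.153663635253906), 20.85270881652832)
guard 0.8 [355.7 222.1] 5867 [0.473 0.208 0.082] ((476.2426452636719, 212.25209045410156), (102.87905883789062, 96.81935119628906), 9.6651611328125)
control_box 0.76 [ 60.3 215.7] 7222 [ 0.501 -0.197  0.04 ] ((506.7067565917969, -208.53353881835938), (119.87085723876953, 203.57003784179688), 24.892793655395508)
control_box 0.76 [374.   52.8] 10489 [0.269 0.229 0.04 ] ((268.22161865234375, 232.81253051757812), (156.23020935058594, 130.3843536376953), 15.1724271774292)
```

View pics/w1.png

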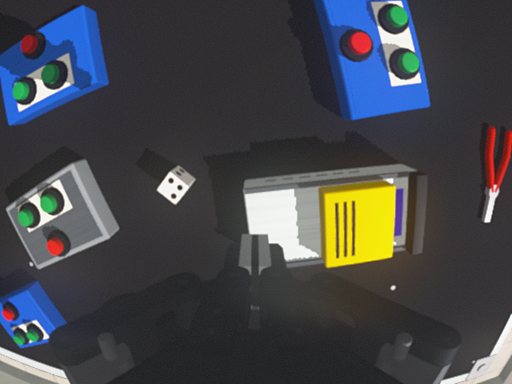

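The wrist view shows the hood at about (357,225) with its rear edge near column 323, and the stop at about (420,212). The grey box's green keys are at (27,217) and (50,202), red at (55,245). The unit's yaw is about 9.4°. I'm moving behind the hood.

carry_out(
  plan=[
    [[0,0,-7,-6.0,3.6,8,0],[0,0,-7,-6.0,3.6,8,0],[0,0,-7,-6.0,3.6,12,0],[0,0,-7,-6.0,3.6,16,0],[0,0,-7,-6.0,3.6,18.6,0],[0,0,-7,-6.0,3.6,18.6,0],[0,0,-7,-6.0,3.6,18.6,0],[0,0,-7,-6.0,3.6,18.6,0]],
  ],
)

```text
time_s: 3.1
position: [0.4893, 0.1252, 0.0741]
eef_rot: [-0.253, 3.128, 0.001]
ft_force: [0.8, 0.2, 1.4]
finger_gap: 0.0003
grasp_force: 0.0
```

Run:
```python
from h import *
s=manip.sense(); im=manip.snapshot('wrist'); cv2.imwrite('pics/w2.png',im[:,:,::-1])
print(s['position'],R.from_rotvec(s['eef_rot']).as_matrix().round(3),s['ft_force'])
```

```text
[0.48933118 0.12523054 0.07407973] [[-0.987 -0.161  0.004]
 [-0.161  0.987  0.001]
 [-0.004  0.    -1.   ]] [0.79251241 0.1890367  1.40644285]
```

View pics/w2.png

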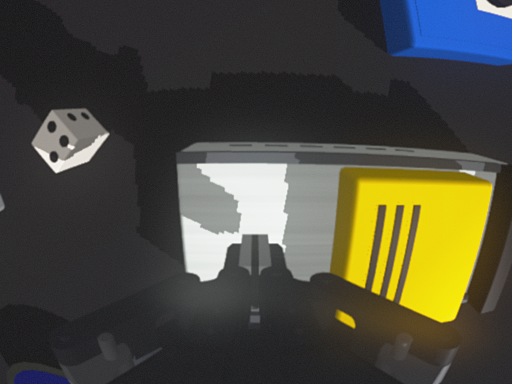

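The fingers (255,250) are aligned behind the hood, whose rear edge is near column 337. The unit's edges run parallel to the image rows, so I can push.

carry_out(
  plan=[
    [[0,0,0,0,1,0,0],[0,0,0,0,2,0,0],[0,0,0,0,2.5,0,0],[0,0,0,0,3,0,0],[0,0,0,0,3.5,0,0],[0,0,0,0,4,0,0],[0,0,0,0,4.5,0,0],[0,0,0,0,5,0,0],[0,0,0,0,5.3,0,0],[0,0,0,0,5.3,0,0]],
  ],
)

```text
time_s: 4.15
position: [0.479, 0.1777, 0.072]
eef_rot: [0.255, -3.131, -0.001]
ft_force: [-0.2, -0.2, -1.0]
finger_gap: -0.0001
grasp_force: 0.0
```

carry_out(
  plan=[
    [[0,0,0,0,0.3,0,0],[0,0,0,0,0.6,0,0],[0,0,0,0,0.9,0,0],[0,0,0,0,1.2,0,0],[0,0,0,0,1.5,0,0]],
  ],
)

```text
time_s: 4.65
position: [0.4773, 0.1878, 0.072]
eef_rot: [-0.25, 3.131, -0.016]
ft_force: [3.7, -18.9, 4.5]
finger_gap: 0.0001
grasp_force: 9.6
```

carry_out(
  plan=[
    [[0,0,0,0,0,0,0],[0,0,0,0,0,0,0],[0,0,0,0,0,0,0]],
  ],
)

```text
time_s: 4.95
position: [0.4773, 0.1877, 0.0721]
eef_rot: [-0.249, 3.131, -0.014]
ft_force: [2.7, -12.9, 3.1]
finger_gap: -0.0
grasp_force: 6.8
```

Run:
```python
from h import *
s=manip.sense(); im=manip.snapshot('wrist'); cv2.imwrite('pics/w3.png',im[:,:,::-1])
print(s['position'],s['ft_force'])
```

```text
[0.47728733 0.18770283 0.0720764 ] [  2.69678127 -12.86765065   3.09822405]
```

View pics/w3.png

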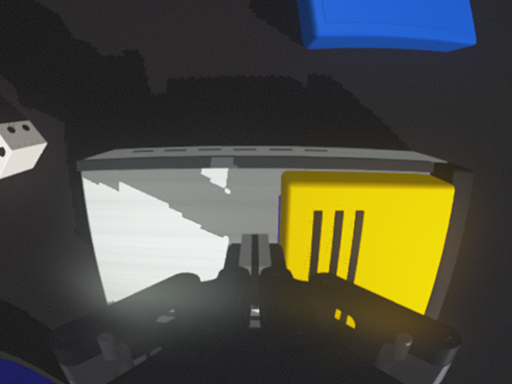

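The hood lies flush against the stop, both meeting near column 455, and the stop takes 13–19 N, so it is shut. I'm backing off and moving above the control box.

carry_out(
  plan=[
    [[0,0,0,0,-2,0,0],[0,0,0,0,-3,-3,0],[0,0,0,0,-3,-8,0],[0,0,-3,1,-6,-12,2],[0,0,-6,3,-11,-16,4.55],[0,0,-10,4,-16,-17.8,4.55],[0,0,-13,5,-21,-17.8,4.55],[0,0,-16,6,-26,-17.8,4.55],[0,0,-16,7.5,-31,-17.8,4.55],[0,0,-16,9,-36,-17.8,4.55]],
  ],
)

```text
time_s: 6.0
position: [0.4489, -0.1532, 0.2504]
eef_rot: [-0.688, 3.064, 0.001]
ft_force: [1.1, -0.2, -0.2]
finger_gap: 0.0455
grasp_force: 0.0
```

carry_out(
  plan=[
    [[0,0,0,0,-2,0,4.55],[0,0,0,0,-2,0,4.55],[0,0,0,0,-2,0,4.55],[0,0,0,0,-2,0,4.55]],
  ],
)

```text
time_s: 6.4
position: [0.4574, -0.1687, 0.2499]
eef_rot: [0.689, -3.065, -0.002]
ft_force: [0.9, -0.2, -0.9]
finger_gap: 0.0456
grasp_force: 0.0
```

```bash
cat > look.py <<'E'
from h import *
import sys
s=manip.sense(); im=manip.snapshot('wrist'); cv2.imwrite(sys.argv[1],im[:,:,::-1])
M=R.from_rotvec(s['eef_rot']).as_matrix(); p=np.array(s['position'])
print(s['time_s'],p,M.round(3).tolist(),s['finger_gap'],s['ft_force'])
for n in ['key_a_top','stop_key_top']:
    for r in manip.regions_of(n,'wrist')[:4]:
        w=at_z(ray_wrist(r['location'],s),.064)
        print(n,round(r['score'],2),np.round(r['location'],1),int(r['mask'].sum()),w.round(4),'tool cm',(M.T@(w-p)*100).round(2))
E
python3 look.py pics/w4.png
```

```text
6.4 [ 0.45735789 -0.16869059  0.24985132] [[-0.904, -0.428, -0.001], [-0.428, 0.904, 0.001], [0.0, 0.001, -1.0]] 0.04556037599568263 [ 0.8743132  -0.19157103 -0.87063316]
key_a_top 0.8 [216.3 176.1] 412 [ 0.4737 -0.2074  0.064 ] tool cm [ 0.18 -4.22 18.58]
key_a_top 0.67 [247.7  29.7] 457 [ 0.3127 -0.2449  0.064 ] tool cm [16.33 -0.71 18.59]
stop_key_top 0.86 [194.4 227.6] 369 [ 0.5416 -0.2067  0.064 ] tool cm [-5.99 -7.06 18.58]
stop_key_top 0.7 [ 46.7 269.2] 178 [ 0.7149 -0.3944  0.064 ] tool cm [-13.61 -31.45  18.55]
stop_key_top 0.61 [452.3 275.3] 6837 [0.4607 0.163  0.064 ] tool cm [-14.5   29.81  18.62]
stop_key_top 0.35 [198.9 189.8] 13230 [ 0.4966 -0.2191  0.064 ] tool cm [-1.39 -6.26 18.58]
```

View pics/w4.png

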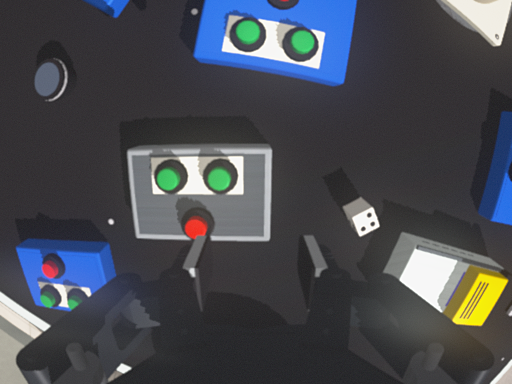

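The wrist view shows the grey box level in the image, so the yaw matches. The green caps are at (171,178) and (219,178), red at (196,228). I'm moving above the green pair.

carry_out(
  plan=[
    [[0,0,0,0.1,-3.5,0,4.55],[0,0,0,0.1,-7.1,0,4.55],[0,0,0,0.1,-7.1,4,4.55],[0,0,0,0.1,-7.1,8,4.55],[0,0,0,0.1,-7.1,9,4.55],[0,0,0,0.1,-7.1,9,4.55],[0,0,0,0.1,-7.1,9,4.55]],
  ],
)

```text
time_s: 7.25
position: [0.4879, -0.2345, 0.1617]
eef_rot: [-0.688, 3.063, -0.002]
ft_force: [-0.6, -0.4, 0.4]
finger_gap: 0.0453
grasp_force: 0.0
```

```bash
cat >> look.py <<'E'
hsv=cv2.cvtColor(im,cv2.COLOR_RGB2HSV)
g=cv2.inRange(hsv,(45,100,50),(85,255,255))
n,l,st,ce=cv2.connectedComponentsWithStats(g)
for k in range(1,n):
    if st[k,4]>200:
        w=at_z(ray_wrist(ce[k],s),.062); print('green',ce[k].round(1),st[k],(M.T@(w-p)*100).round(2))
E
python3 look.py pics/w5.png
```

```text
7.25 [ 0.48794773 -0.23447669  0.16171906] [[-0.904, -0.428, 0.002], [-0.428, 0.904, -0.001], [-0.002, -0.002, -1.0]] 0.04532449159453104 [-0.64696038 -0.37493011  0.38461672]
key_a_top 0.89 [293.6 198.7] 796 [ 0.4729 -0.2061  0.064 ] tool cm [0.16 3.23 9.77]
key_a_top 0.71 [337.1   9.3] 637 [ 0.3158 -0.2429  0.064 ] tool cm [15.94  6.61  9.73]
stop_key_top 0.64 [256.8 264.4] 669 [ 0.5409 -0.2072  0.064 ] tool cm [-5.93  0.22  9.78]
stop_key_top 0.6 [ 55.5 309. ] 311 [ 0.7121 -0.3903  0.064 ] tool cm [-13.59 -23.65   9.84]
stop_key_top 0.46 [440.  239.3] 1293 [ 0.4459 -0.0502  0.064 ] tool cm [-4.06 18.48  9.74]
green [334.2  10.5] [318   0  33  25 664] [15.87  6.42  9.94]
green [399.8  29. ] [385  14  29  30 627] [15.07 12.31  9.93]
green [221.7 201.7] [207 186  31  31 738] [-0.16 -2.71  9.98]
green [294.  202.3] [279 187  31  31 705] [-0.21  3.3   9.97]
```

View pics/w5.png

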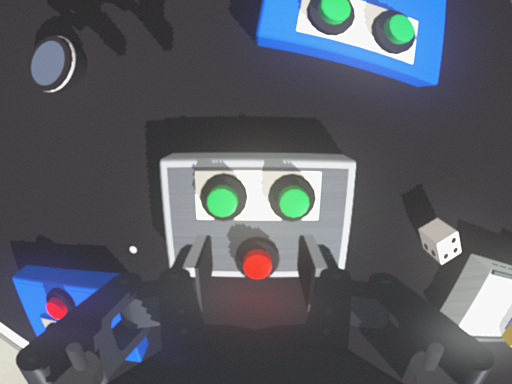

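The green caps are at (222,202) and (294,202), 6.0 cm apart, and centred at tool (-0.15, +0.3) cm. I'm correcting for that and descending.

carry_out(
  plan=[
    [[0,0,0,-0.15,0.3,1,4.55],[0,0,0,-0.15,0.3,4,4.55],[0,0,0,-0.15,0.3,6.5,4.55],[0,0,0,-0.15,0.3,8,4.55],[0,0,0,-0.15,0.3,8.4,4.55],[0,0,0,-0.15,0.3,8.4,4.55],[0,0,0,-0.15,0.3,8.4,4.55]],
  ],
)

```text
time_s: 8.1
position: [0.4877, -0.2315, 0.077]
eef_rot: [-0.687, 3.064, -0.002]
ft_force: [-0.1, 1.2, -0.0]
finger_gap: 0.0455
grasp_force: 0.0
```

carry_out(
  plan=[
    [[0,0,0,0,0,0.2,4.55],[0,0,0,0,0,0.4,4.55],[0,0,0,0,0,0.6,4.55],[0,0,0,0,0,0.7,4.55],[0,0,0,0,0,0.7,4.55]],
  ],
)

```text
time_s: 8.6
position: [0.4871, -0.2313, 0.0692]
eef_rot: [-0.687, 3.065, -0.001]
ft_force: [-0.2, 0.3, 3.0]
finger_gap: 0.0453
grasp_force: 1.2
```

carry_out(
  plan=[
    [[0,0,0,0,0,0.2,4.55],[0,0,0,0,0,0.4,4.55],[0,0,0,0,0,0.6,4.55],[0,0,0,0,0,0.7,4.55],[0,0,0,0,0,0.7,4.55]],
  ],
)

```text
time_s: 9.1
position: [0.4872, -0.2314, 0.0625]
eef_rot: [-0.687, 3.065, -0.001]
ft_force: [-0.8, 1.0, 6.6]
finger_gap: 0.0456
grasp_force: 3.5
```

```bash
python3 look.py pics/w6.png; python3 -c "
from cell import manip
s=manip.sense();print(s['ft_force'],s['ft_torque'])"
```

```text
9.1 [ 0.48718726 -0.2313582   0.06250978] [[-0.904, -0.427, 0.001], [-0.427, 0.904, -0.0], [-0.0, -0.001, -1.0]] 0.045556691623910815 [-0.83367991  0.95657453  6.60062162]
key_a_top 0.87 [295.6 241.4] 624 [ 0.4706 -0.2165  0.064 ] tool cm [ 0.86  2.05 -0.15]
stop_key_top 0.75 [252.5 321.9] 269 [ 0.5262 -0.2141  0.064 ] tool cm [-4.27 -0.1  -0.15]
stop_key_top 0.56 [  8.  360.6] 317 [ 0.7076 -0.389   0.064 ] tool cm [-13.21 -23.66  -0.13]
green [467.5   5.5] [451   0  34  14 380] [14.17 11.83  0.04]
green [187.8 238. ] [175 228  33  28 339] [ 0.93 -3.37  0.05]
green [319.1 238.1] [300 230  32  22 260] [0.93 3.28 0.05]
green [215.3 250.9] [211 235  11  32 247] [ 0.23 -1.99  0.05]
green [293.3 252.9] [288 236  11  34 229] [0.12 2.   0.05]
[-1.66163652  1.25498116  7.989857  ] [1.38188158e-01 3.25986158e-01 1.30489167e-04]
```

View pics/w6.png

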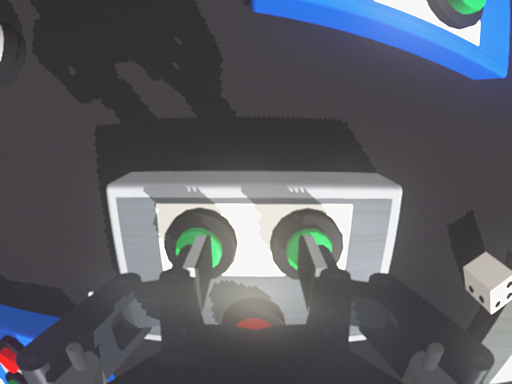

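Both fingertips sit on their green caps at (197,248) and (310,248). I'll press the last few millimetres.

carry_out(
  plan=[
    [[0,0,0,0,0,0.1,4.55],[0,0,0,0,0,0.2,4.55],[0,0,0,0,0,0.3,4.55],[0,0,0,0,0,0.3,4.55]],
  ],
)

```text
time_s: 9.65
position: [0.4872, -0.2314, 0.0616]
eef_rot: [-0.686, 3.064, -0.002]
ft_force: [-6.4, 2.8, 19.5]
finger_gap: 0.0453
grasp_force: 9.7
```

Both keys have bottomed out: z has stalled and the force is 19.5 N. Holding.

carry_out(
  plan=[
    [[0,0,0,0,0,0,4.55],[0,0,0,0,0,0,4.55],[0,0,0,0,0,0,4.55],[0,0,0,0,0,0,4.55],[0,0,0,0,0,0,4.55],[0,0,0,0,0,0,4.55],[0,0,0,0,0,0,4.55],[0,0,0,0,0,0,4.55],[0,0,0,0,0,0,4.55],[0,0,0,0,0,0,4.55]],
  ],
)

```text
time_s: 10.65
position: [0.4872, -0.2314, 0.0616]
eef_rot: [-0.686, 3.064, -0.002]
ft_force: [-6.3, 2.9, 19.1]
finger_gap: 0.0455
grasp_force: 9.5
```

carry_out(
  plan=[
    [[0,0,0,0,0,0,4.55],[0,0,0,0,0,0,4.55],[0,0,0,0,0,0,4.55],[0,0,0,0,0,0,4.55],[0,0,0,0,0,0,4.55],[0,0,0,0,0,0,4.55],[0,0,0,0,0,0,4.55],[0,0,0,0,0,0,4.55],[0,0,0,0,0,0,4.55],[0,0,0,0,0,0,4.55]],
  ],
)

```text
time_s: 11.65
position: [0.4872, -0.2314, 0.0616]
eef_rot: [-0.686, 3.064, -0.002]
ft_force: [-5.8, 2.4, 19.8]
finger_gap: 0.0454
grasp_force: 9.5
```

carry_out(
  plan=[
    [[0,0,0,0,0,0,4.55],[0,0,0,0,0,0,4.55],[0,0,0,0,0,0,4.55],[0,0,0,0,0,0,4.55],[0,0,0,0,0,0,4.55],[0,0,0,0,0,0,4.55],[0,0,0,0,0,0,4.55],[0,0,0,0,0,0,4.55],[0,0,0,0,0,0,4.55],[0,0,0,0,0,0,4.55]],
  ],
)

```text
time_s: 12.65
position: [0.4872, -0.2314, 0.0616]
eef_rot: [-0.686, 3.064, -0.002]
ft_force: [-5.6, 2.5, 19.4]
finger_gap: 0.0453
grasp_force: 9.5
```

carry_out(
  plan=[
    [[0,0,0,0,0,-0.3,4.55],[0,0,0,0,0,-0.8,4.55],[0,0,0,0,0,-1.5,4.55],[0,0,0,0,0,-4,4.55],[0,0,0,0,0,-8,4.55],[0,0,0,0,0,-12,4.55],[0,0,0,0,0,-15,4.55],[0,0,0,0,0,-15,4.55],[0,0,0,0,0,-15,4.55]],
  ],
)

```text
time_s: 13.55
position: [0.4871, -0.2313, 0.2092]
eef_rot: [-0.687, 3.065, -0.001]
ft_force: [0.5, 1.3, -0.3]
finger_gap: 0.0454
grasp_force: 0.0
```

```bash
python3 look.py pics/w7.png
```

```text
13.55 [ 0.48713977 -0.23131006  0.20915096] [[-0.904, -0.427, 0.001], [-0.427, 0.904, -0.0], [-0.001, -0.001, -1.0]] 0.04538885347064143 [ 0.53687672  1.27082882 -0.30216966]
key_a_top 0.75 [316.8  21.8] 567 [ 0.3154 -0.2471  0.064 ] tool cm [16.21  5.91 14.5 ]
key_a_top 0.61 [280.7 184.1] 533 [ 0.4741 -0.2092  0.064 ] tool cm [ 0.24  2.57 14.51]
stop_key_top 0.88 [254.3 240.5] 530 [ 0.5391 -0.2069  0.064 ] tool cm [-5.73  0.   14.52]
stop_key_top 0.86 [ 70.1 288.7] 261 [ 0.714  -0.3924  0.064 ] tool cm [-13.63 -24.24  14.54]
green [318.8  22.8] [306  10  27  27 575] [16.19  6.14 14.7 ]
green [376.   38.8] [364  26  25  26 490] [15.18 12.03 14.7 ]
green [223.8 186.7] [211 174  26  26 544] [-0.07 -3.   14.72]
green [284.9 187.2] [272 175  26  26 514] [-0.12  3.   14.71]
```

View pics/w7.png

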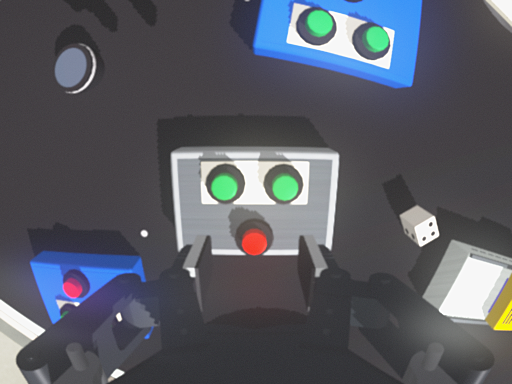

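The keys are up at (224,187) and (285,187), the box hasn't moved and the arm is clear. Handing in.

```bash
python3 -c "
from cell import manip
print(manip.hand_in())"
```

```text
the job is handed in; nothing more can be done
None
```

The hood is shut against its stop, both green keys were held fully down together for just over 3 s and released, the arm moved clear and the job is handed in; the hand-in gave no verdict.

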